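# Close up the tool chest

### The job

Close up the small tool chest on the bench: push the two open upper drawers fully home with the fingertips, and then push the lid down until it is fully shut, without slamming any of them. Do not pull the drawers or the lid further open, and leave the jar, the mug and the screwdriver where they are.

Things in the scene. Friction and masses are not known exactly. Their poses are not given: they have to be found in the camera images.
- chest: Dark brown steel tool chest fixed to the bench, 190 mm deep (x), 360 wide (y), 152 high without lid. Origin: centre of its underside. x points from the drawer fronts (x = -95 mm) to the back, y to the left seen from the robot. Upper row: two small drawers side by side; lower row: one wide shut drawer (z 16 to 68 mm), no work. Above them a shallow tray (rim at z 152) that the lid covers.
- drawer_left_front (a point): Centre of the outer face of the upper left drawer's front (chest y +88 mm, z 102 mm), moving with it; axes as the chest's. A flat plate 162 mm wide, 44 high (z 80 to 124), with a round steel knob of 18 mm diameter in its middle standing out 19 mm. Flush with the chest's front when shut; push it along the chest's +x.
- drawer_left (a joint): How far the upper left drawer is out, m: 0 is fully shut (a hard stop), grows as it comes out. Slides with about 2.5 N of friction and stays where it is left.
- drawer_right_front (a point): The same for the upper right drawer (chest y = -88 mm, z = 102 mm), of the same size.
- drawer_right (a joint): How far the upper right drawer is out, m: 0 is fully shut, grows as it comes out; same friction.
- lid_hinge (a point): Centre of the lid's hinge line, which runs along the chest's y on the top of its back edge (chest x = +95 mm, z = 152 mm).
- lid_edge (a point): Middle of the lid's free front edge on its outer (top) face, moving with it. The lid is a plate 192 mm (hinge to edge) by 364 mm, 10 mm thick; its underside plane passes through the hinge line. A steel bar handle, 100 mm long along y, sits on the outer face 85 mm from the hinge and rises to 31 mm above the underside.
- lid (a joint): Opening angle of the lid, rad: 0 is shut (flat on the chest, a hard stop), 1.57 upright; it opens up and back. Stiff hinge (about 0.75 N m of friction): the lid stays where it is left and must be pushed all the way down; 2 to 4 N near the front edge does it.
- jar: Clear jar with a steel cap standing on the bench beside the chest on its left, 68 mm in diameter, 95 mm high, origin at the centre of its underside. Leave it alone.
- mug: White mug standing on the bench beside the chest on its right, 80 mm in diameter, 90 mm high, origin at the centre of its underside. Leave it alone.
- screwdriver: Screwdriver with a black handle, 190 mm long, under 35 mm high, lying on the bench in front of the chest, roughly along its front and partly below the open drawers; its long axis is its x. Leave it alone.

How it is judged:
By the outcome, as a careful person would: the job done as asked, in the order asked, and still so for the second after the job is handed in, with the robot touching nothing.
It also fails if it takes over 58 s, if anything falls off the work surface, if the arm or the gripper's body presses on something with over 40 N, if the wrist force passes 120 N, or if a joint passes its speed limit or range.

### The arm

A 6-joint arm with a two-finger parallel gripper is mounted at the origin on the work surface. World frame = base frame: x ahead of the robot, y to its left, z up, the work surface at z = 0. Lengths are in m, angles in rad, forces in N, time in s.
With the tool pointing down it reaches from about 0.35 to 0.775 m from the base axis. Payload 5.5 kg.
Tool frame: the origin (TCP) lies at the very end of the fingers, on their centre line; the grasp point (between the pads) lies 19 mm behind it; z points along the fingers, y is the line along which they close (so a half turn about z gives the same grasp; the last joint's range is limited). The gripper opens to 85 mm and grips with 20 to 120 N. Pads are 22 mm wide; open, the fingers measure 114 mm over their backs; the gripper's body (76 mm by 85 mm) begins 54 mm behind the grasp point. The pads swing forward as they close: fully open they stand 13 mm farther back than shut.
Start: joints at [-1.334, 0.313, 0.046, 1.304, 0, 1.431], TCP at [0.212, -0.535, 0.201] pointing down, gripper open.
Joint ranges: [-2.76, 2.76], [-0.86, 1.69], [-1.03, 1.26], [-2.2, 2.34], [-1.47, 1.5], [-3.14, 3.14]. Speed limits (rad/s): [2.57, 2.57, 3.14, 3.14, 3.14, 3.14].

### API

Orientations are given as a unit quaternion [w, x, y, z].
In Python, from rig import env, cams gives the robot as it stands.
- The arm moves only by the tool arm_command, never from a script. Its argument "commands" is a list that holds one entry, the list of rows, each a list of 7 numbers: the shift along the tool's x, y, z scaled (see below), then the turn, a rotation vector about the tool's x, y, z scaled (see below), then the closure, from -1 (fully open) to 1 (shut). A call has exactly 5 rows; each row shifts and turns the commanded pose from where the row before left it, along the tool's axes as they then stand; what a row does not reach is not made up. The controller multiplies each number of a shift by 2.5 cm and each number of a turn by 4 degrees. A row lasts 1/8 s, in which the tool goes at most 62.5 mm and 10.7 degrees, less where a joint would pass 70% of its speed; a pose out of reach is approached as far as the arm can. A call with a number of a shift or a turn outside -1 to 1 is refused whole. A call with a gripper value outside its range is refused whole. The fingers move at their own pace and stop on an object; the grip force is fixed at half the most. Time passes only in rows, so rows that do not move let the fingers close, or fill a call up. It gives the time, the measured TCP pose, the force, the opening and the grip force at its end, in the units of the state.
- env.get_state(): the state, without advancing time (a new reading comes with each control period).
- cams.camera(name): name is "scene" or "top" or "wrist"; returns a dict with "img" (420x560x3 uint8, red, green, blue), "vfov" (degrees; the focal length in pixels is half the picture's height over the tangent of half this angle, whatever the lens; pixels are square), "cx", "cy" (the principal point, pixels), "T" (4x4, takes a point from camera to world coordinates); the wrist camera has in their place "tool_from_camera" (4x4, takes a point from camera to tool coordinates, whose origin is the TCP and whose axes are the flange's). Camera axes: x right, y down, z forward; pixel columns grow to the right and rows downward; lengths in m; the calibration is good to about 2 mm. A picture is of the moment at which its call begins: read the wrist's pose just before it. There is no depth.
- env.sign_off(): hands the job in; it is judged then, once.
The state is a dict: "t": time; "joint_pos": joint angles; "qd": joint speeds; "effort": joint torques, N m; "tool_pos": TCP position; "tcp_rot": TCP orientation; "wrist_force": force on the tool from outside, world axes, zero at the start; "torque": the same for the moment, N m; "finger_gap": opening from 0.0 (shut) to 1.0 (fully open); "grip_force": force on a finger pad.
Only numpy, scipy, OpenCV 4.12 (cv2) and the standard library are available. Lean on these libraries where they do the work, as an engineer would, in place of code of your own. Each camera call takes 0.05 s, during which the arm holds its last target. There are 200 camera calls.

## Working session

There is one attempt and no reset: what is moved stays moved. The work goes in short steps, Python scripts to look and compute and a tool call to move; the robot and the scene stay as the last step left them, time stands still between calls to the robot, and variables do not carry over. Pictures are saved under pics/ and viewed, at most 10 in all, crops included, and the job is handed in when it is done.

Besides the shell and the picture viewer there is one more tool, called after "Emit:" as a command line: name --argument value ..., lists and objects as JSON in quotes. arm_command: Moves the arm, as the interface text tells. Its arguments: {"type":"object","properties":{"commands":{"type":"array","items":{"type":"array","items":{"type":"array","items":{"type":"number","minimum":-1,"maximum":1}}}}},"required":["commands"]}

```bash
ls; mkdir -p pics; python3 - <<'E'
from rig import env,cams
import cv2,numpy as np,pickle
s=env.get_state();print({k:np.round(v,3) for k,v in s.items()})
d={}
for n in("scene","top"):
    c=cams.camera(n);d[n]=c;cv2.imwrite(f"pics/{n}0.png",c["img"][:,:,::-1]);print(n,c["vfov"],c["cx"],c["cy"],np.round(c["T"],3).tolist())
pickle.dump(d,open("cams0.pkl","wb"))
E
```

```text
pics
{'t': np.float64(0.0), 'joint_pos': array([-1.334,  0.314,  0.045,  1.304,  0.   ,  1.431]), 'qd': array([ 0.   , -0.002, -0.   ,  0.   ,  0.   , -0.002]), 'effort': array([ 0.0000e+00, -4.8062e+01,  2.9854e+01,  2.0000e-02, -0.0000e+00,
        0.0000e+00]), 'tool_pos': array([ 0.211, -0.534,  0.201]), 'tcp_rot': array([-0.001,  0.982,  0.187, -0.   ]), 'wrist_force': array([ 0.729,  0.134, -0.022]), 'torque': array([-0.064, -0.033, -0.   ]), 'grip_force': np.float64(0.0), 'finger_gap': np.float64(1.0)}
scene 47.92062468684603 282.94769939583176 217.68343006030213 [[-1.0, 0.01, -0.003, 0.619], [0.01, 0.741, -0.672, 0.744], [-0.005, -0.672, -0.741, 0.917], [0.0, 0.0, 0.0, 1.0]]
top 57.28028570886871 281.4288056820225 209.71228186339619 [[-0.005, -0.988, 0.152, 0.48], [-1.0, 0.003, -0.015, 0.04], [0.015, -0.152, -0.988, 1.135], [0.0, 0.0, 0.0, 1.0]]
```

View pics/scene0.png

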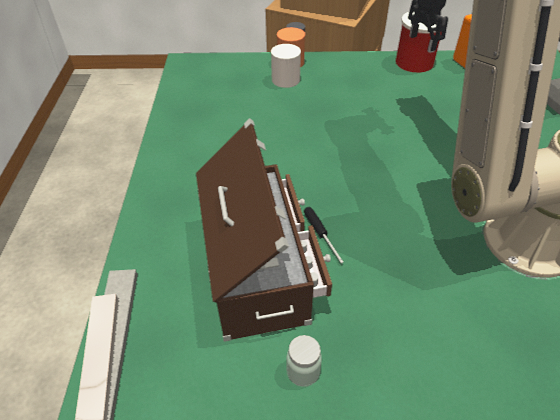

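View pics/top0.png

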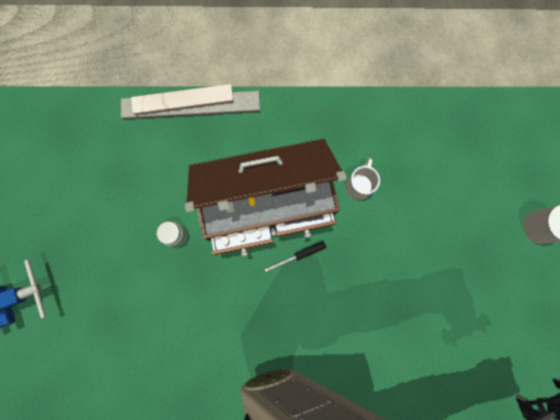

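The scene view shows the lid half open, with its handle at (225,205), both drawers ajar on the robot side, the jar at (304,360) and the screwdriver at (322,235). The top view shows the left drawer at (242,240), the right drawer at (305,226), the jar at (171,234) and the mug at (365,182). I'll enlarge both.

```bash
python3 - <<'E'
import cv2
a=cv2.imread("pics/top0.png")[130:275,180:385];cv2.imwrite("pics/topc.png",cv2.resize(a,None,fx=3.9,fy=3.9,interpolation=cv2.INTER_CUBIC))
a=cv2.imread("pics/scene0.png")[115:345,190:350];cv2.imwrite("pics/scenec.png",cv2.resize(a,None,fx=2.6,fy=2.6,interpolation=cv2.INTER_CUBIC))
E
```

```text
(no output)
```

View pics/topc.png

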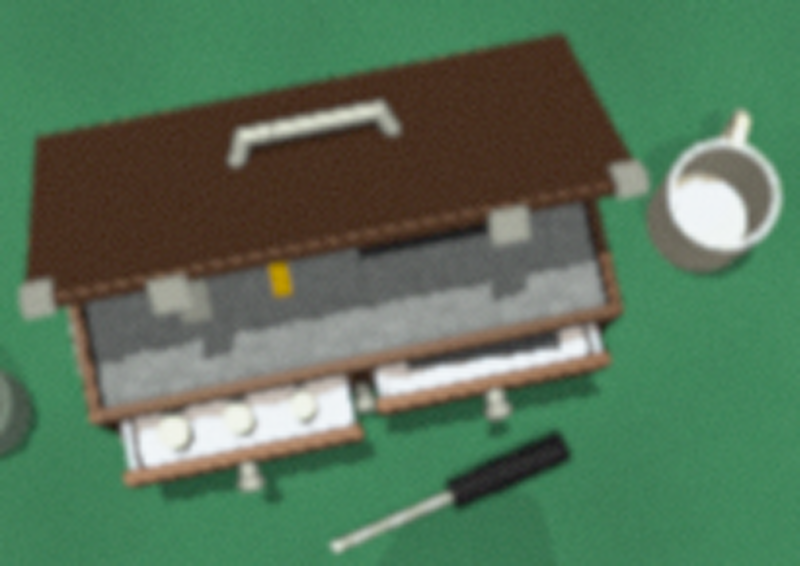

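View pics/scenec.png

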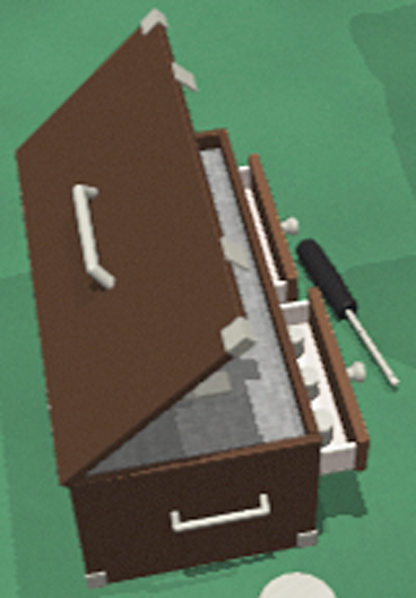

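```bash
cat > h.py <<'E'
import pickle,numpy as np
d=pickle.load(open("cams0.pkl","rb"))
def ray(n,u,v):
    c=d[n];f=210/np.tan(np.radians(c["vfov"]/2));T=np.array(c["T"])
    return T[:3,3],T[:3,:3]@np.array([(u-c["cx"])/f,(v-c["cy"])/f,1])
def onz(n,u,v,z):
    o,r=ray(n,u,v);return o+r*(z-o[2])/r[2]
def top(u,v,z): return onz("top",180+u/3.9,130+v/3.9,z)
def sc(u,v,z): return onz("scene",190+u/2.6,115+v/2.6,z)
def tri(t,s):
    o1,r1=ray("top",180+t[0]/3.9,130+t[1]/3.9);o2,r2=ray("scene",190+s[0]/2.6,115+s[1]/2.6)
    k=np.linalg.lstsq(np.c_[r1,-r2],o2-o1,rcond=None)[0];a=o1+k[0]*r1;b=o2+k[1]*r2
    return (a+b)/2,np.linalg.norm(a-b)
E
python3 - <<'E'
from h import *
np.set_printoptions(precision=3,suppress=True)
L=top(97,420,.152);R=top(618,316,.152);e=L-R
yaw=np.arctan2(-e[0],e[1]);print("front rim",L,R,np.linalg.norm(e),"yaw",yaw)
print("scene front-left",sc(318,437,.152),"back-left",sc(75,480,.152))
X=np.array([np.cos(yaw),np.sin(yaw),0]);Y=np.array([-X[1],X[0],0]);m=(L+R)/2
O=m+.095*X;print("origin",O,X,Y)
f=lambda p:np.array([(p-O)@X,(p-O)@Y,p[2]])
for n,p in [("DL",(128,485)),("DL",(362,437)),("DR",(380,408)),("DR",(608,362))]:print(n,f(top(*p,.124)))
print("DL scene",f(sc(366,466,.124)),"DR scene R end",f(sc(254,157,.124)))
print("lidL",*[f(a) if i==0 else a for i,a in enumerate(tri((25,298),(243,335)))])
print("lidR",*[f(a) if i==0 else a for i,a in enumerate(tri((645,180),(153,14)))])
print("hinge L",*[f(a) if i==0 else a for i,a in enumerate(tri((38,137),(65,480)))])
print("screwdriver",f(top(337,547,.01)),f(top(560,445,.02)))
print("mug",f(top(722,195,.09)),"jar",f(onz("top",171,230,.09)))
E
```

```text
front rim [0.559 0.22  0.152] [ 0.627 -0.123  0.152] 0.35010907500867433 yaw 0.19496767140102592
scene front-left [0.56  0.222 0.152] back-left [0.739 0.257 0.152]
origin [0.686 0.067 0.152] [0.981 0.194 0.   ] [-0.194  0.981  0.   ]
DL [-0.139  0.167  0.124]
DL [-0.138  0.007  0.124]
DR [-0.121 -0.009  0.124]
DR [-0.121 -0.167  0.124]
DL scene [-0.129  0.191  0.124] DR scene R end [-0.118 -0.163  0.124]
lidL [-0.035  0.18   0.293] 0.001332731470846878
lidR [-0.035 -0.183  0.287] 0.0022369514122660707
hinge L [0.096 0.18  0.161] 0.0027462762439976396
screwdriver [-0.206  0.041  0.01 ] [-0.166 -0.137  0.02 ]
mug [-0.017 -0.279  0.09 ] jar [-0.049  0.272  0.09 ]
```

Emit:
arm_command --commands '[[[0.91,-0.73,0,0,0,0,1],[0.91,-0.73,0,0,0,0,1],[0.91,-0.73,0,0,0,0,1],[0.91,-0.73,0,0,0,0,1],[0.91,-0.73,0,0,0,0,1]]]'

```text
t: 0.72
tool_pos: [0.284, -0.4069, 0.201]
tcp_rot: [-0.0, 0.982, 0.187, -0.0]
wrist_force: [-0.6, 0.2, -1.1]
finger_gap: 0.001
grip_force: 0.0
```

Emit:
arm_command --commands '[[[0.91,-0.73,0,0,0,0,1],[0.91,-0.73,0,0,0,0,1],[0.91,-0.73,0,0,0,0,1],[0.91,-0.73,0,0,0,0,1],[0.91,-0.73,0,0,0,0,1]]]'

```text
t: 1.35
tool_pos: [0.3561, -0.2802, 0.2011]
tcp_rot: [-0.0, 0.982, 0.187, -0.0]
wrist_force: [1.1, -0.4, 0.7]
finger_gap: -0.002
grip_force: 0.0
```

Emit:
arm_command --commands '[[[0.91,-0.73,0,0,0,0,1],[0.91,-0.73,0,0,0,0,1],[0.91,-0.73,0,0,0,0,1],[0.91,-0.73,0,0,0,0,1],[0.91,-0.73,0,0,0,0,1]]]'

```text
t: 1.98
tool_pos: [0.4283, -0.1536, 0.2011]
tcp_rot: [-0.0, 0.982, 0.187, -0.0]
wrist_force: [0.6, -0.3, -0.7]
finger_gap: 0.0
grip_force: 0.0
```

Emit:
arm_command --commands '[[[0,0,0,0,0,-1,1],[0,0,0,0,0,-1,1],[0,0,0,0,0,-1,1],[0,0,0,0,0,-1,1],[0,0,0,0,0,-1,1]]]'

```text
t: 2.6
tool_pos: [0.4278, -0.1544, 0.201]
tcp_rot: [-0.0, 0.934, 0.356, -0.0]
wrist_force: [0.4, -0.2, -0.5]
finger_gap: -0.002
grip_force: 0.0
```

Emit:
arm_command --commands '[[[0,0,0,0,0,-1,1],[0,0,0,0,0,-1,1],[0,0,0,0,0,-1,1],[0,0,0,0,0,-1,1],[0,0,0,0,0,-1,1]]]'

```text
t: 3.22
tool_pos: [0.4278, -0.1544, 0.201]
tcp_rot: [-0.0, 0.858, 0.513, -0.0]
wrist_force: [0.1, -0.1, -0.1]
finger_gap: -0.002
grip_force: 0.0
```

Emit:
arm_command --commands '[[[0,0,0,0,0,-1,1],[0,0,0,0,0,-1,1],[0,0,0,0,0,-1,1],[0,0,0,0,0,-1,1],[0,0,0,0,0,-1,1]]]'

```text
t: 3.85
tool_pos: [0.4278, -0.1544, 0.201]
tcp_rot: [-0.0, 0.756, 0.654, -0.0]
wrist_force: [-0.9, 0.0, 0.2]
finger_gap: 0.0
grip_force: 0.0
```

Emit:
arm_command --commands '[[[0,0,0,0,0,-1,1],[0,0,0,0,0,-1,1],[0,0,0,0,0,-1,1],[0,0,0,0,0,-1,1],[0,0,0,0,0,-0.87,1]]]'

```text
t: 4.47
tool_pos: [0.4278, -0.1544, 0.201]
tcp_rot: [-0.0, 0.635, 0.773, -0.0]
wrist_force: [0.7, -0.6, -0.4]
finger_gap: -0.001
grip_force: 0.0
```

Emit:
arm_command --commands '[[[0,0,0,-1,0,0,1],[0,0,0,-1,0,0,1],[0,0,0,-1,0,0,1],[0,0,0,-1,0,0,1],[0,0,0,-1,0,0,1]]]'

```text
t: 5.1
tool_pos: [0.4279, -0.1543, 0.2012]
tcp_rot: [0.111, 0.626, 0.76, 0.135]
wrist_force: [-0.3, -0.4, 0.1]
finger_gap: 0.002
grip_force: 0.0
```

```bash
cat >> h.py <<'E'
O=np.array([.686,.067,0]);yaw=.195;X=np.array([np.cos(yaw),np.sin(yaw),0]);Y=np.array([-X[1],X[0],0])
C=np.array([X,Y,[0,0,1]])
def st():
    from rig import env
    from scipy.spatial.transform import Rotation as Ro
    s=env.get_state();R=Ro.from_quat(s["tcp_rot"],scalar_first=True).as_matrix()
    np.set_printoptions(precision=4,suppress=True)
    print("t",s["t"],"chest pos",C@(s["tool_pos"]-O),"F",C@s["wrist_force"],"q",s["joint_pos"]);print("tool axes in chest\n",C@R)
    return C@(s["tool_pos"]-O),C@R
def to(*p):
    a,R=st();print("shift/2.5cm",R.T@(np.array(p)-a)/.025)
E
python3 -c "
from h import *
to(-.17,-.055,.105)"
```

```text
t 5.1 chest pos [-0.2961 -0.1671  0.2012] F [-0.3197 -0.3087  0.1317] q [-0.7306 -0.1521 -0.5249  0.9809  0.2779  0.6774]
tool axes in chest
 [[ 0.0017  0.939   0.3438]
 [ 1.     -0.0016 -0.0005]
 [ 0.      0.3438 -0.939 ]]
shift/2.5cm [4.494  3.4074 5.3443]
```

Emit:
arm_command --commands '[[[0.9,0.68,0.6,-1,0,0,1],[0.9,0.68,0.6,-1,0,0,1],[0.9,0.68,0.6,-1,0,0,1],[0.9,0.68,0.6,-1,0,0,1],[0.9,0.68,0.6,0,0,0,1]]]'

```text
t: 5.72
tool_pos: [0.5125, -0.022, 0.1732]
tcp_rot: [0.196, 0.605, 0.734, 0.238]
wrist_force: [0.5, -0.7, -0.6]
finger_gap: 0.001
grip_force: 0.0
```

```bash
python3 -c "
from h import *
to(-.17,-.055,.105)
from rig import cams;import cv2
c=cams.camera('scene');a=c['img'][80:345,170:560,::-1];cv2.imwrite('pics/s1.png',cv2.resize(a,None,fx=2,fy=2))"
```

```text
t 5.725 chest pos [-0.1875 -0.0537  0.1732] F [ 0.3626 -0.812  -0.6039] q [-0.4281 -0.2495 -0.8188  0.4696  0.3486  1.0475]
tool axes in chest
 [[ 0.0034  0.81    0.5864]
 [ 1.     -0.0037 -0.0008]
 [ 0.0015  0.5864 -0.81  ]]
shift/2.5cm [-0.0535 -1.0347  2.6202]
```

View pics/s1.png

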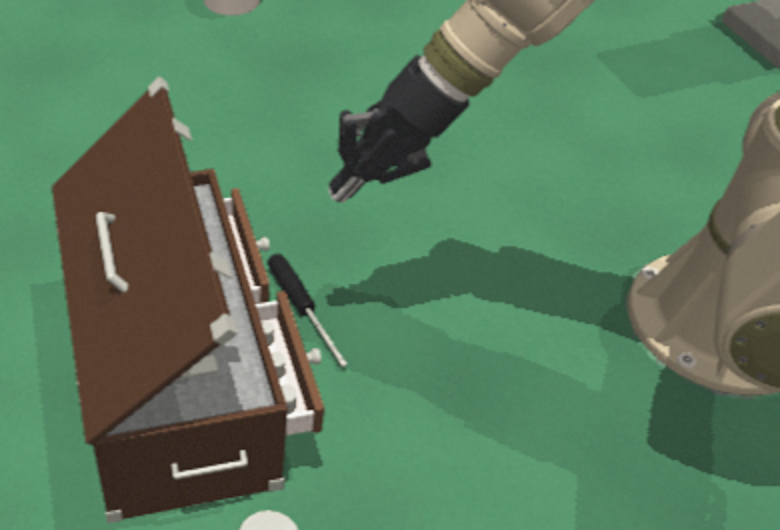

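Emit:
arm_command --commands '[[[0,-0.25,0.65,0,0,0,1],[0,-0.25,0.65,0,0,0,1],[0,-0.25,0.65,0,0,0,1],[-0.05,-0.25,0.65,0,0,0,1],[0,0,0,0,0,0,1]]]'

```text
t: 6.4
tool_pos: [0.5307, -0.0203, 0.106]
tcp_rot: [0.195, 0.605, 0.734, 0.238]
wrist_force: [-0.5, 0.5, -0.3]
finger_gap: -0.004
grip_force: 0.0
```

Emit:
arm_command --commands '[[[0,0.24,0.18,0,0,0,1],[0,0.24,0.18,0,0,0,1],[0,0.24,0.18,0,0,0,1],[0,0.24,0.18,0,0,0,1],[0,0.24,0.18,0,0,0,1]]]'

```text
t: 7.02
tool_pos: [0.5695, -0.0136, 0.1075]
tcp_rot: [0.197, 0.604, 0.734, 0.239]
wrist_force: [0.7, 0.2, 0.5]
finger_gap: 0.003
grip_force: 0.0
```

```bash
python3 -c "
from h import *
to(-.12,-.055,.105)"
```

```text
t 7.025 chest pos [-0.1299 -0.0565  0.1075] F [0.682  0.0575 0.4894] q [-0.344  -0.0455 -0.8532  0.2049  0.3055  1.1216]
tool axes in chest
 [[ 0.0017  0.8089  0.5879]
 [ 1.     -0.0012 -0.0011]
 [-0.0002  0.5879 -0.8089]]
shift/2.5cm [0.0594 0.2612 0.3116]
```

Emit:
arm_command --commands '[[[0,0.09,0.09,0,0,0,1],[0,0.09,0.08,0,0,0,1],[0,0.09,0.08,0,0,0,1],[0,0.09,0.08,0,0,0,1],[0,0.09,0.08,0,0,0,1]]]'

```text
t: 7.65
tool_pos: [0.5839, -0.0108, 0.1057]
tcp_rot: [0.196, 0.605, 0.734, 0.239]
wrist_force: [-0.7, -0.1, -1.2]
finger_gap: 0.0
grip_force: 0.0
```

Emit:
arm_command --commands '[[[0,0.06,0.045,0,0,0,1],[0,0.06,0.045,0,0,0,1],[0,0.06,0.045,0,0,0,1],[0,0.06,0.045,0,0,0,1],[0,0.06,0.045,0,0,0,1]]]'

```text
t: 8.28
tool_pos: [0.5931, -0.009, 0.1055]
tcp_rot: [0.196, 0.604, 0.734, 0.239]
wrist_force: [0.3, -0.9, 0.7]
finger_gap: 0.0
grip_force: 0.0
```

```bash
python3 -c "
from h import *
st()
from rig import cams;import cv2
a=cams.camera('scene')['img'][140:310,220:420,::-1];b=cams.camera('top')['img'][180:270,200:360,::-1]
a=cv2.resize(a,(500,425),interpolation=2);b=cv2.resize(b,(300*5//4-75,169*300//300),interpolation=2)
o=np.zeros((600,500,3),np.uint8);o[:425]=a;o[425:594,:300]=b;cv2.imwrite('pics/s2.png',o)"
```

```text
t 8.275 chest pos [-0.1059 -0.0565  0.1055] F [ 0.1639 -0.9717  0.6723] q [-0.3129  0.0024 -0.8147  0.1876  0.2889  1.1492]
tool axes in chest
 [[ 0.0018  0.809   0.5878]
 [ 1.     -0.0014 -0.0012]
 [-0.0001  0.5878 -0.809 ]]
```

View pics/s2.png

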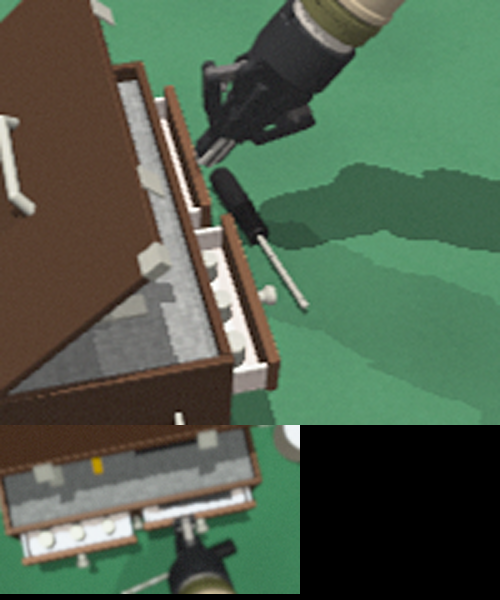

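```bash
python3 -c "
from h import *
from rig import env
p=env.get_state()['tool_pos']
for n in ('scene','top'):
    c=d[n];f=210/np.tan(np.radians(c['vfov']/2));q=np.linalg.inv(c['T'])@np.r_[p,1];print(n,c['cx']+f*q[0]/q[2],c['cy']+f*q[1]/q[2])
"
python3 - <<'E'
import cv2,sys
sys.path.insert(0,'.')
from rig import cams
a=cams.camera('scene')['img'][165:245,265:350,::-1];b=cams.camera('top')['img'][195:255,255:345,::-1]
import numpy as np
o=np.zeros((600,800,3),np.uint8);o[:560,:425]=cv2.resize(a,(425,400),interpolation=2).repeat(1,0)[:400].copy() if 0 else np.vstack([cv2.resize(a,(425,400),interpolation=2),np.zeros((160,425,3),np.uint8)])
o[:240,430:790]=cv2.resize(b,(360,240),interpolation=2);cv2.imwrite('pics/s3.png',o[:400])
E
```

```text
scene 292.4671535107361 212.30749725191018
top 293.6827857522474 226.19416483297317
```

View pics/s3.png

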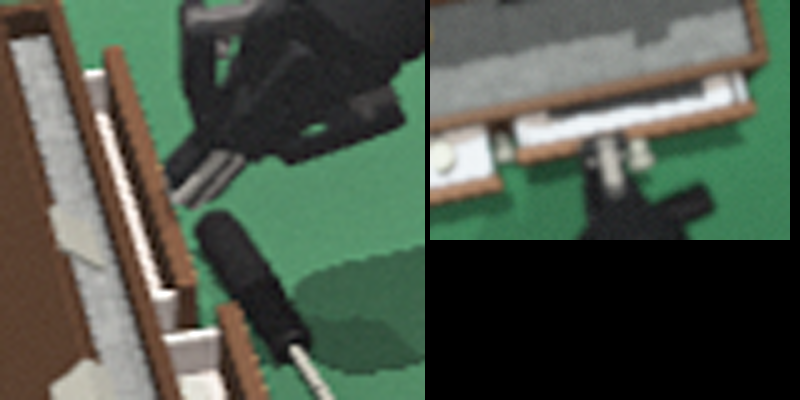

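```bash
python3 -c "
from h import *
from rig import env
p=env.get_state()['tool_pos']
o1,r1=ray('top',298.7,230);o2,r2=ray('scene',301,204)
k=np.linalg.lstsq(np.c_[r1,-r2],o2-o1,rcond=None)[0];a=o1+k[0]*r1;b=o2+k[1]*r2;q=(a+b)/2
print(np.linalg.norm(a-b),q,C@(q-O),C@(q-p))
R=st()[1];print(R.T@C@(q-p))
"
```

```text
0.00810366528688399 [ 0.57718299 -0.02066051  0.12240435] [-0.12374035 -0.06491404  0.12240435] [-0.01773814 -0.00840644  0.01693932]
t 8.475 chest pos [-0.106  -0.0565  0.1055] F [ 0.3526  0.0217 -0.0349] q [-0.313   0.0023 -0.8149  0.1877  0.2889  1.149 ]
tool axes in chest
 [[ 0.0017  0.8091  0.5877]
 [ 1.     -0.0013 -0.0011]
 [-0.0001  0.5877 -0.8091]]
[-0.0084 -0.0044 -0.0241]
```

Emit:
arm_command --commands '[[[0,-0.26,-0.19,0,0,0,1],[0,-0.22,0.3,0,0,0,1],[0,-0.22,0.3,0,0,0,1],[0,0,0,0,0,0,1],[0,0,0,0,0,0,1]]]'

```text
t: 9.1
tool_pos: [0.585, -0.0105, 0.0867]
tcp_rot: [0.196, 0.605, 0.734, 0.238]
wrist_force: [0.5, 0.4, 0.1]
finger_gap: 0.001
grip_force: 0.0
```

Emit:
arm_command --commands '[[[0,0.12,0.09,0,0,0,1],[0,0.12,0.09,0,0,0,1],[0,0.12,0.09,0,0,0,1],[0,0.12,0.09,0,0,0,1],[0,0.12,0.09,0,0,0,1]]]'

```text
t: 9.72
tool_pos: [0.6037, -0.0069, 0.0868]
tcp_rot: [0.197, 0.604, 0.734, 0.239]
wrist_force: [-2.6, -1.2, 2.4]
finger_gap: -0.003
grip_force: 1.3
```

```bash
python3 -c "
from h import *
st()"
```

```text
t 9.725 chest pos [-0.0951 -0.0566  0.0868] F [-2.8177 -0.6168  2.3687] q [-0.3001  0.0524 -0.8233  0.1257  0.282   1.1604]
tool axes in chest
 [[ 0.0018  0.8089  0.5879]
 [ 1.     -0.0013 -0.0012]
 [-0.0002  0.5879 -0.8089]]
```

Emit:
arm_command --commands '[[[0,0.1,0.075,0,0,0,1],[0,0.1,0.075,0,0,0,1],[0,0.1,0.075,0,0,0,1],[0,0.1,0.075,0,0,0,1],[0,0.1,0.075,0,0,0,1]]]'

```text
t: 10.35
tool_pos: [0.6182, -0.004, 0.0861]
tcp_rot: [0.196, 0.605, 0.734, 0.238]
wrist_force: [-21.8, -4.9, 18.4]
finger_gap: 0.002
grip_force: 11.8
```

Emit:
arm_command --commands '[[[0,0.04,0.03,0,0,0,1],[0,0.04,0.03,0,0,0,1],[0,0.04,0.03,0,0,0,1],[0,0.04,0.03,0,0,0,1],[0,0.04,0.03,0,0,0,1]]]'

```text
t: 10.98
tool_pos: [0.6186, -0.0039, 0.0845]
tcp_rot: [0.194, 0.607, 0.734, 0.235]
wrist_force: [-56.5, -12.3, 43.2]
finger_gap: -0.0
grip_force: 28.5
```

```bash
cat > dr.py <<'E'
from h import *
from rig import cams
import cv2,sys
st();a=cams.camera('top')['img'][180:270,210:345,::-1]
cv2.imwrite('pics/%s.png'%sys.argv[1],cv2.resize(a,None,fx=5,fy=5,interpolation=2))
E
python3 dr.py d1
```

```text
t 10.975 chest pos [-0.0799 -0.0565  0.0845] F [-57.7873  -1.1644  43.1889] q [-0.2785  0.0842 -0.7886  0.1313  0.2644  1.1815]
tool axes in chest
 [[ 0.0067  0.8143  0.5804]
 [ 1.     -0.0056 -0.0037]
 [ 0.0002  0.5804 -0.8143]]
```

View pics/d1.png

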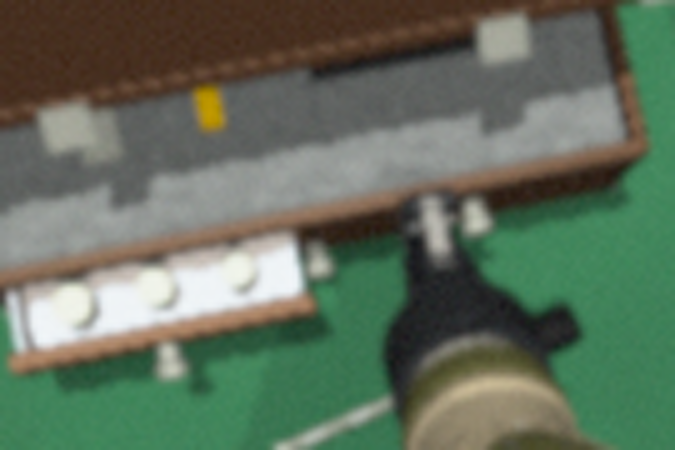

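The right drawer is home: its front is flush with the chest at about (420,200). The left drawer is still out, with its front at (165,335). Backing off and moving across to it.

Emit:
arm_command --commands '[[[0,-0.3,-0.2,0,0,0,1],[0,-0.65,-0.47,0,0,0,1],[0,-0.65,-0.47,0,0,0,1],[0,-0.65,-0.47,0,0,0,1],[0,-0.6,-0.43,0,0,0,1]]]'

```text
t: 11.65
tool_pos: [0.5374, -0.0197, 0.0855]
tcp_rot: [0.196, 0.605, 0.734, 0.238]
wrist_force: [0.6, -0.7, 0.3]
finger_gap: 0.004
grip_force: 0.0
```

Emit:
arm_command --commands '[[[0.9,0,0,0,0,0,1],[0.9,0,0,0,0,0,1],[0.9,0,0,0,0,0,1],[0.9,0,0,0,0,0,1],[0.9,0,0,0,0,0,1]]]'

```text
t: 12.28
tool_pos: [0.5166, 0.091, 0.0858]
tcp_rot: [0.197, 0.605, 0.734, 0.239]
wrist_force: [1.3, 0.1, -0.0]
finger_gap: -0.001
grip_force: 0.0
```

```bash
python3 -c "
from h import *
to(-.13,.054,.088)"
```

```text
t 12.275 chest pos [-0.1616  0.0564  0.0858] F [ 1.251  -0.1359 -0.0203] q [-0.0807 -0.1238 -1.0025  0.0813  0.1593  1.3476]
tool axes in chest
 [[ 0.0022  0.8088  0.5881]
 [ 1.     -0.0017 -0.0015]
 [-0.0002  0.5881 -0.8088]]
shift/2.5cm [-0.0936  1.0718  0.6724]
```

Emit:
arm_command --commands '[[[-0.05,0.21,0.13,0,0,0,1],[0,0.21,0.15,0,0,0,1],[0,0.21,0.15,0,0,0,1],[0,0.21,0.15,0,0,0,1],[0,0.21,0.15,0,0,0,1]]]'

```text
t: 12.9
tool_pos: [0.5495, 0.0954, 0.0863]
tcp_rot: [0.196, 0.605, 0.734, 0.238]
wrist_force: [1.1, 0.0, 0.6]
finger_gap: -0.0
grip_force: 0.0
```

Emit:
arm_command --commands '[[[0,0.13,0.09,0,0,0,1],[0,0.13,0.09,0,0,0,1],[0,0.13,0.09,0,0,0,1],[0,0.13,0.09,0,0,0,1],[0,0.13,0.09,0,0,0,1]]]'

```text
t: 13.52
tool_pos: [0.568, 0.0995, 0.0863]
tcp_rot: [0.196, 0.605, 0.734, 0.238]
wrist_force: [-3.3, -2.0, -0.4]
finger_gap: -0.0
grip_force: 1.3
```

Emit:
arm_command --commands '[[[0,0.13,0.09,0,0,0,1],[0,0.13,0.09,0,0,0,1],[0,0.13,0.09,0,0,0,1],[0,0.13,0.09,0,0,0,1],[0,0.13,0.09,0,0,0,1]]]'

```text
t: 14.15
tool_pos: [0.5876, 0.1035, 0.0869]
tcp_rot: [0.196, 0.605, 0.734, 0.238]
wrist_force: [-2.7, -0.8, -3.3]
finger_gap: -0.003
grip_force: 1.3
```

```bash
python3 -c "
from h import *
to(-.08,.054,.088)"
```

```text
t 14.15 chest pos [-0.0895  0.0549  0.0869] F [-2.7795 -0.2892 -3.2663] q [-0.0349  0.0238 -0.8645  0.0674  0.1336  1.385 ]
tool axes in chest
 [[ 0.0015  0.8094  0.5872]
 [ 1.     -0.0014 -0.0006]
 [ 0.0003  0.5872 -0.8094]]
shift/2.5cm [-0.036   0.3331  0.1875]
```

Emit:
arm_command --commands '[[[0,0.065,0.047,0,0,0,1],[0,0.065,0.047,0,0,0,1],[0,0.065,0.047,0,0,0,1],[0,0.065,0.047,0,0,0,1],[0,0.04,0.03,0,0,0,1]]]'

```text
t: 14.78
tool_pos: [0.5959, 0.1051, 0.0869]
tcp_rot: [0.196, 0.605, 0.734, 0.238]
wrist_force: [-16.1, -2.8, 9.8]
finger_gap: -0.003
grip_force: 8.1
```

Emit:
arm_command --commands '[[[0,0.03,0.02,0,0,0,1],[0,0.03,0.02,0,0,0,1],[0,0.02,0.015,0,0,0,1],[0,0.02,0.015,0,0,0,1],[0,0,0,0,0,0,1]]]'

```text
t: 15.4
tool_pos: [0.5962, 0.1052, 0.0866]
tcp_rot: [0.195, 0.605, 0.734, 0.237]
wrist_force: [-31.9, -6.7, 23.3]
finger_gap: -0.0
grip_force: 16.5
```

```bash
python3 dr.py d2
```

```text
t 15.4 chest pos [-0.0807  0.0549  0.0866] F [-32.6157  -0.4266  23.3388] q [-0.0285  0.0419 -0.8435  0.0728  0.1281  1.3906]
tool axes in chest
 [[ 0.0028  0.8115  0.5844]
 [ 1.     -0.0022 -0.0019]
 [-0.0002  0.5844 -0.8115]]
```

View pics/d2.png

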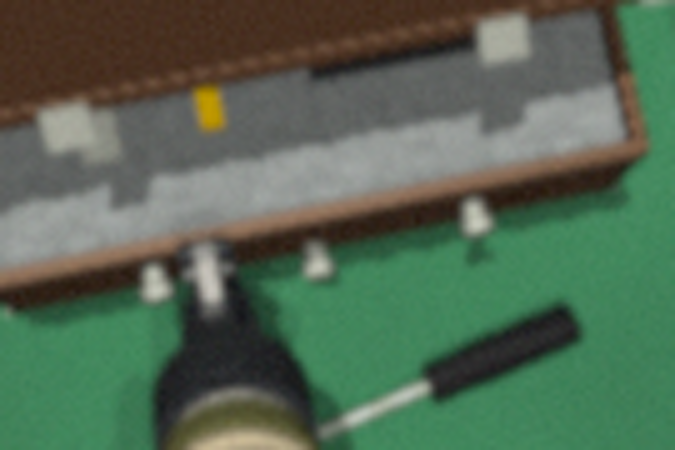

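Both drawers are now flush, and the screwdriver hasn't moved, at (500,350). Now the lid: back off, rise and bring the tool upright.

Emit:
arm_command --commands '[[[0,-0.4,-0.3,0,0,0,1],[0,-0.81,-0.59,0,0,0,1],[0,-0.81,-0.59,0,0,0,1],[0,-0.81,-0.59,0,0,0,1],[-0.2,0.5,-0.7,0,0,0,1]]]'

```text
t: 16.08
tool_pos: [0.512, 0.084, 0.1077]
tcp_rot: [0.195, 0.605, 0.734, 0.238]
wrist_force: [0.7, -0.6, 1.1]
finger_gap: 0.004
grip_force: 0.0
```

Emit:
arm_command --commands '[[[-0.2,0.59,-0.81,0,0,0,1],[-0.2,0.59,-0.81,0,0,0,1],[-0.2,0.59,-0.81,0,0,0,1],[-0.2,0.59,-0.81,0,0,0,1],[-0.2,0.59,-0.81,0,0,0,1]]]'

```text
t: 16.7
tool_pos: [0.5209, 0.0589, 0.2372]
tcp_rot: [0.198, 0.604, 0.734, 0.24]
wrist_force: [0.0, 0.2, 0.1]
finger_gap: 0.004
grip_force: 0.0
```

Emit:
arm_command --commands '[[[-0.2,0.59,-0.81,0,0,0,1],[-0.2,0.59,-0.81,0,0,0,1],[-0.2,0.59,-0.81,0,0,0,1],[-0.2,0.59,-0.81,0,0,0,1],[-0.2,0.59,-0.81,0,0,0,1]]]'

```text
t: 17.32
tool_pos: [0.5255, 0.0344, 0.3624]
tcp_rot: [0.198, 0.604, 0.734, 0.239]
wrist_force: [0.1, 0.5, -0.1]
finger_gap: -0.002
grip_force: 0.0
```

Emit:
arm_command --commands '[[[0,0,0,1,0,0,1],[0,0,0,1,0,0,1],[0,0,0,1,0,0,1],[0,0,0,1,0,0,1],[0,0,0,1,0,0,1]]]'

```text
t: 17.95
tool_pos: [0.526, 0.0346, 0.3613]
tcp_rot: [0.09, 0.629, 0.764, 0.108]
wrist_force: [0.4, 0.0, 0.3]
finger_gap: -0.002
grip_force: 0.0
```

Emit:
arm_command --commands '[[[0,0,0,1,0,0,1],[0,0,0,1,0,0,1],[0,0,0,1,0,0,1],[0,0,0,1,0,0,1],[0,0,0,0,0,0,1]]]'

```text
t: 18.58
tool_pos: [0.5267, 0.0348, 0.3591]
tcp_rot: [0.001, 0.636, 0.772, 0.0]
wrist_force: [0.8, -0.0, 0.4]
finger_gap: 0.002
grip_force: 0.0
```

```bash
python3 -c "
from h import *
to(-.022,0,.34)"
```

```text
t 18.575 chest pos [-0.1625 -0.0007  0.3591] F [ 0.7533 -0.196   0.3885] q [-0.0861  0.2299  0.3185  1.6581  0.0001  1.2913]
tool axes in chest
 [[ 0.0016  1.      0.0013]
 [ 1.     -0.0016 -0.0003]
 [-0.0003  0.0013 -1.    ]]
shift/2.5cm [0.0366 5.6191 0.7702]
```

Emit:
arm_command --commands '[[[0,0.9,0,0,0,0,1],[0,0.95,0,0,0,0,1],[0,0.95,0,0,0,0,1],[0,0.95,0,0,0,0,1],[0,0.95,0,0,0,0,1]]]'

```text
t: 19.2
tool_pos: [0.6411, 0.0575, 0.3609]
tcp_rot: [0.002, 0.636, 0.772, 0.002]
wrist_force: [0.0, -0.4, 0.1]
finger_gap: 0.001
grip_force: 0.0
```

Emit:
arm_command --commands '[[[0,0.9,0.3,0,0,0,1],[0,0,0.6,0,0,0,1],[0,0,0.6,0,0,0,1],[0,0,0.5,0,0,0,1],[0,0,0.3,0,0,0,1]]]'

```text
t: 19.82
tool_pos: [0.6621, 0.0617, 0.3025]
tcp_rot: [0.001, 0.636, 0.772, 0.001]
wrist_force: [0.3, -0.4, 0.8]
finger_gap: 0.0
grip_force: 0.0
```

```bash
python3 -c "
from h import *
st()
from rig import cams;import cv2
a=cams.camera('scene')['img'][40:345,150:450,::-1];cv2.imwrite('pics/s4.png',cv2.resize(a,None,fx=1.9,fy=1.9))"
```

```text
t 19.825 chest pos [-0.0245 -0.0006  0.3025] F [ 0.1943 -0.4441  0.7845] q [-0.0278  0.5148  0.5959  1.6493  0.0002  1.3499]
tool axes in chest
 [[ 0.0019  1.      0.0025]
 [ 1.     -0.0019 -0.0004]
 [-0.0004  0.0025 -1.    ]]
```

View pics/s4.png

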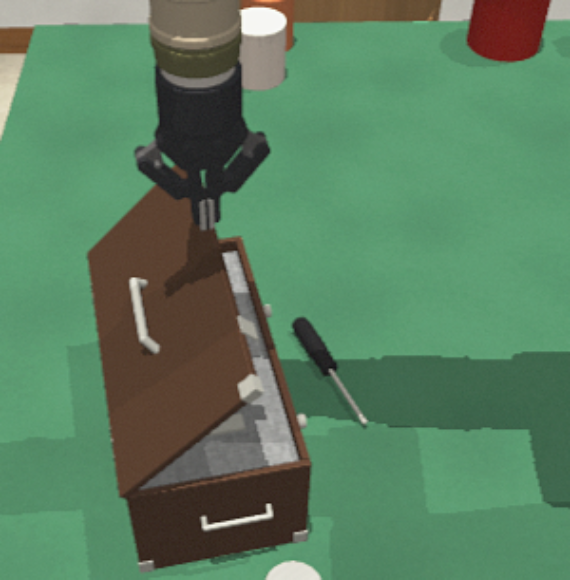

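The closed fingertips, at (205,220), hover above the lid near the middle of its front edge. Both drawers look shut.

Emit:
arm_command --commands '[[[0,0,0.2,0,0,0,1],[0,0,0.2,0,0,0,1],[0,0,0.2,0,0,0,1],[0,0,0.2,0,0,0,1],[0,0,0.2,0,0,0,1]]]'

```text
t: 20.5
tool_pos: [0.6618, 0.0618, 0.2767]
tcp_rot: [0.0, 0.636, 0.772, -0.0]
wrist_force: [0.3, 0.3, -0.1]
finger_gap: -0.006
grip_force: 0.0
```

Emit:
arm_command --commands '[[[0,0,0.16,0,0,0,1],[0,0,0.16,0,0,0,1],[0,0,0.16,0,0,0,1],[0,0,0.16,0,0,0,1],[0,0,0.16,0,0,0,1]]]'

```text
t: 21.12
tool_pos: [0.6622, 0.0618, 0.2575]
tcp_rot: [0.001, 0.636, 0.772, 0.0]
wrist_force: [-0.3, 0.1, 3.3]
finger_gap: 0.001
grip_force: 1.5
```

Emit:
arm_command --commands '[[[0,-0.06,0.2,0,0,0,1],[0,-0.06,0.2,0,0,0,1],[0,-0.06,0.2,0,0,0,1],[0,-0.06,0.2,0,0,0,1],[0,-0.06,0.2,0,0,0,1]]]'

```text
t: 21.75
tool_pos: [0.6542, 0.0603, 0.2318]
tcp_rot: [-0.0, 0.636, 0.772, -0.0]
wrist_force: [-0.3, 0.3, 3.8]
finger_gap: -0.0
grip_force: 1.6
```

Emit:
arm_command --commands '[[[0,-0.06,0.2,0,0,0,1],[0,-0.06,0.2,0,0,0,1],[0,-0.06,0.2,0,0,0,1],[0,-0.06,0.2,0,0,0,1],[0,-0.06,0.2,0,0,0,1]]]'

```text
t: 22.38
tool_pos: [0.6469, 0.0589, 0.2068]
tcp_rot: [-0.0, 0.636, 0.772, -0.0]
wrist_force: [-0.9, -0.7, 3.8]
finger_gap: -0.002
grip_force: 1.6
```

```bash
python3 -c "
from h import *
st()"
```

```text
t 22.375 chest pos [-0.04   -0.0004  0.2068] F [-1.0588 -0.5475  3.8066] q [-0.0327  0.4637  0.2814  1.3887 -0.0002  1.345 ]
tool axes in chest
 [[ 0.0018  1.     -0.0003]
 [ 1.     -0.0018 -0.0001]
 [-0.0001 -0.0003 -1.    ]]
```

Emit:
arm_command --commands '[[[0,-0.05,0.2,0,0,0,1],[0,-0.05,0.2,0,0,0,1],[0,-0.05,0.2,0,0,0,1],[0,-0.05,0.2,0,0,0,1],[0,-0.05,0.2,0,0,0,1]]]'

```text
t: 23.0
tool_pos: [0.6408, 0.0576, 0.1817]
tcp_rot: [-0.0, 0.636, 0.772, -0.0]
wrist_force: [-0.9, -0.4, 3.3]
finger_gap: -0.001
grip_force: 1.6
```

Emit:
arm_command --commands '[[[0,-0.03,0.12,0,0,0,1],[0,-0.03,0.12,0,0,0,1],[0,-0.03,0.12,0,0,0,1],[0,-0.03,0.12,0,0,0,1],[0,-0.03,0.12,0,0,0,1]]]'

```text
t: 23.62
tool_pos: [0.6372, 0.0569, 0.1669]
tcp_rot: [0.0, 0.636, 0.772, -0.0]
wrist_force: [-2.2, -1.3, 3.0]
finger_gap: 0.0
grip_force: 1.6
```

Emit:
arm_command --commands '[[[0,-0.02,0.09,0,0,0,1],[0,-0.02,0.09,0,0,0,1],[0,-0.02,0.09,0,0,0,1],[0,-0.02,0.08,0,0,0,1],[0,0,0.08,0,0,0,1]]]'

```text
t: 24.25
tool_pos: [0.6353, 0.0566, 0.1563]
tcp_rot: [0.0, 0.636, 0.772, 0.0]
wrist_force: [-2.0, -0.1, 3.3]
finger_gap: -0.001
grip_force: 1.5
```

Emit:
arm_command --commands '[[[0,0,0.08,0,0,0,1],[0,0,0.08,0,0,0,1],[0,0,0.08,0,0,0,1],[0,0,0.06,0,0,0,1],[0,0,0.05,0,0,0,1]]]'

```text
t: 24.88
tool_pos: [0.6353, 0.0566, 0.1475]
tcp_rot: [-0.0, 0.636, 0.772, -0.0]
wrist_force: [-1.9, 0.2, 3.4]
finger_gap: -0.003
grip_force: 1.5
```

Emit:
arm_command --commands '[[[0,0,0.05,0,0,0,1],[0,0,0.05,0,0,0,1],[0,0,0.05,0,0,0,1],[0,0,0.05,0,0,0,1],[0,0,0.04,0,0,0,1]]]'

```text
t: 25.5
tool_pos: [0.6352, 0.0566, 0.1415]
tcp_rot: [-0.0, 0.636, 0.772, -0.0]
wrist_force: [-1.3, 0.3, 3.1]
finger_gap: 0.001
grip_force: 1.5
```

Emit:
arm_command --commands '[[[0,0,0.05,0,0,0,1],[0,0,0.05,0,0,0,1],[0,0,0.04,0,0,0,1],[0,0,0.03,0,0,0,1],[0,0,0.03,0,0,0,1]]]'

```text
t: 26.12
tool_pos: [0.6353, 0.0566, 0.1366]
tcp_rot: [0.0, 0.636, 0.772, -0.0]
wrist_force: [-1.6, -1.0, 4.1]
finger_gap: -0.001
grip_force: 1.5
```

Emit:
arm_command --commands '[[[0,0,0.04,0,0,0,1],[0,0,0.04,0,0,0,1],[0,0,0.04,0,0,0,1],[0,0,0.03,0,0,0,1],[0,0,0.03,0,0,0,1]]]'

```text
t: 26.75
tool_pos: [0.6353, 0.0566, 0.1321]
tcp_rot: [0.0, 0.636, 0.772, -0.0]
wrist_force: [-4.0, 0.5, 8.1]
finger_gap: 0.001
grip_force: 4.3
```

```bash
python3 -c "
from h import *
st()
from rig import cams;import cv2
for n in('scene','top'):
    a=cams.camera(n)['img'];cv2.imwrite('pics/%s_l.png'%n,a[:,:,::-1])
    hsv=cv2.cvtColor(a,cv2.COLOR_RGB2HSV)
    m=((hsv[...,0]<15)&(hsv[...,1]>90)&(hsv[...,2]<130)).astype(np.uint8)
    m[:120]=0
    k,l,s,ce=cv2.connectedComponentsWithStats(m);i=1+s[1:,4].argmax();print(n,s[i])
    p=cv2.approxPolyDP(max(cv2.findContours((l==i).astype(np.uint8),0,2)[0],key=cv2.contourArea),3,True)[:,0];print(p.tolist())
"
```

```text
t 26.75 chest pos [-0.0517 -0.0004  0.1321] F [-3.7775  1.2627  8.057 ] q [-0.0368  0.4608  0.0942  1.2041 -0.0001  1.3407]
tool axes in chest
 [[ 0.0018  1.      0.    ]
 [ 1.     -0.0018 -0.0001]
 [-0.0001  0.     -1.    ]]
scene [  199   164   114   175 12508]
[[253, 164], [199, 172], [223, 332], [230, 333], [232, 338], [300, 325], [310, 318], [312, 287], [304, 287], [304, 276], [311, 272], [290, 205], [283, 204], [282, 215], [272, 221], [266, 207], [260, 208], [244, 196], [242, 186], [251, 183]]
top [ 295  142   43   80 2395]
[[323, 142], [301, 146], [295, 213], [300, 221], [306, 214], [315, 214], [318, 217], [314, 219], [325, 217], [326, 213], [330, 216], [332, 204], [337, 202]]
```

Emit:
arm_command --commands '[[[0,0,0.03,0,0,0,1],[0,0,0.03,0,0,0,1],[0,0,0.03,0,0,0,1],[0,0,0.02,0,0,0,1],[0,0,0,0,0,0,1]]]'

```text
t: 27.48
tool_pos: [0.6355, 0.0566, 0.1321]
tcp_rot: [0.001, 0.636, 0.772, 0.001]
wrist_force: [-7.5, -1.3, 15.2]
finger_gap: -0.002
grip_force: 7.7
```

Emit:
arm_command --commands '[[[0,0,0.05,0,0,0,1],[0,0,0.05,0,0,0,1],[0,0,0.05,0,0,0,1],[0,0,0.03,0,0,0,1],[0,0,0,0,0,0,1]]]'

```text
t: 28.1
tool_pos: [0.6358, 0.0566, 0.1319]
tcp_rot: [0.003, 0.636, 0.772, 0.002]
wrist_force: [-15.5, -1.0, 34.7]
finger_gap: -0.0
grip_force: 17.6
```

Emit:
arm_command --commands '[[[0,0,-0.2,0,0,0,1],[0,0,-0.4,0,0,0,1],[0,0,-0.8,0,0,0,1],[0,0,-1,0,0,0,1],[0,0,-1,0,0,0,1]]]'

```text
t: 28.72
tool_pos: [0.6356, 0.0567, 0.2098]
tcp_rot: [-0.0, 0.636, 0.772, -0.0]
wrist_force: [-0.0, -0.8, 0.3]
finger_gap: 0.001
grip_force: 0.0
```

Emit:
arm_command --commands '[[[0,-0.9,-1,0,0,0,1],[0,-0.9,-1,0,0,0,1],[0,-0.9,0,0,0,0,1],[0,-0.9,0,0,0,0,1],[0,-0.9,0,0,0,0,1]]]'

```text
t: 29.35
tool_pos: [0.5247, 0.0349, 0.2595]
tcp_rot: [-0.0, 0.636, 0.772, 0.0]
wrist_force: [-0.4, 0.8, -0.1]
finger_gap: 0.002
grip_force: 0.0
```

```bash
python3 -c "
from h import *
st()
from rig import cams;import cv2
P=lambda n,p:(lambda c,q:(c['cx']+210/np.tan(np.radians(c['vfov']/2))*q[0]/q[2],c['cy']+210/np.tan(np.radians(c['vfov']/2))*q[1]/q[2]))(d[n],np.linalg.inv(d[n]['T'])@np.r_[O+C.T@np.array(p),1])
for n in('scene','top'):
    a=cams.camera(n)['img'];cv2.imwrite('pics/%s_f.png'%n,a[:,:,::-1])
    hsv=cv2.cvtColor(a,cv2.COLOR_RGB2HSV)
    m=((hsv[...,0]<15)&(hsv[...,1]>90)&(hsv[...,2]<130)).astype(np.uint8)
    m[:120]=0
    k,l,s,ce=cv2.connectedComponentsWithStats(m);i=1+s[1:,4].argmax()
    p=cv2.approxPolyDP(max(cv2.findContours((l==i).astype(np.uint8),0,2)[0],key=cv2.contourArea),3,True)[:,0];print(n,p.tolist())
    print('predicted shut lid corners',[np.round(P(n,q)) for q in [(-.097,.182,.162),(-.097,-.182,.162),(.095,-.182,.162),(.095,.182,.162)]])
    old=d[n]['img'];df=(cv2.absdiff(old,a).max(2)>40)
    for nm,(u,v,r) in {'scene':{'jar':(304,360,20),'screwdriver':(325,237,15),'mug':(0,0,1)},'top':{'jar':(171,234,14),'mug':(365,182,15),'sd':(295,257,15)}}[n].items(): print(nm,df[max(0,v-r):v+r,max(0,u-r):u+r].mean())
"
```

```text
t 29.35 chest pos [-0.1645 -0.0002  0.2595] F [-0.2072  0.8184 -0.0962] q [-0.0863  0.2071  0.0467  1.4105  0.0001  1.2912]
tool axes in chest
 [[ 0.0017  1.     -0.0001]
 [ 1.     -0.0017  0.0002]
 [ 0.0002 -0.0001 -1.    ]]
scene [[269, 162], [199, 172], [223, 332], [230, 333], [232, 338], [301, 325], [310, 318], [312, 287], [310, 291], [305, 287], [304, 276], [311, 272], [278, 166]]
predicted shut lid corners [array([315., 282.]), array([278., 160.]), array([199., 171.]), array([215., 300.])]
jar 0.0
screwdriver 0.3788888888888889
mug 0.0
top [[324, 143], [191, 168], [201, 230], [207, 229], [212, 240], [227, 237], [231, 201], [241, 178], [260, 180], [280, 175], [286, 180], [276, 185], [326, 185], [332, 205], [338, 202]]
predicted shut lid corners [array([201., 239.]), array([342., 211.]), array([326., 140.]), array([189., 166.])]
jar 0.0
mug 0.0
sd 0.9588888888888889
```

```bash
python3 -c "
import cv2,numpy as np
for f in('scene0','scene_f'):
    a=cv2.imread('pics/%s.png'%f)[200:270,298:350]
    h=cv2.cvtColor(a,cv2.COLOR_BGR2HSV)
    for m in ((h[...,2]<45),((h[...,1]<60)&(h[...,2]>110))):
        ys,xs=np.nonzero(m);print(f,len(xs),np.median(xs),np.median(ys),xs.max() if len(xs) else 0,ys.max() if len(xs) else 0)
"
```

```text
scene0 171 16.0 23.0 28 69
scene0 597 10.0 51.0 45 69
scene_f 213 19.0 25.0 28 37
scene_f 124 32.0 52.0 45 63
```

```bash
python3 -c "
from rig import env
print(env.sign_off())"
```

```text
the job is handed in; nothing more can be done
None
```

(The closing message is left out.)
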